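# Find the pump piston with the steel core

### The job

Open the lid of the metal case until it rests on its stop and stays there, then lift the two look-alike pump pistons in turn right out of their pockets to feel which is heavier, standing the first back fully down in its pocket before lifting the other. The lighter one must end standing fully down in a pocket of the case; finish while still holding the heavier one in the gripper, upright and still, about 10 cm above the middle of the white inspection tile - do not set it down or let go. Leave everything else where it is.

Things in the scene. Friction and masses are not known exactly. Their poses are not given: they have to be found in the camera images.
- lid (a joint): hinge angle of the case lid: 0 = shut, grows as it opens, 1.8 = resting on its stop, leaning back beyond upright. The lid starts shut and is loosely hinged: let go, it falls shut below about 1.5 rad and falls open onto the stop beyond about 1.65 rad. It weighs about 0.35 kg
- lid_tab (a point): grip point of the lid's lift tab, a dark flat tongue standing out level from the middle of the lid's front edge: 40 mm wide (along the hinge), 10 mm thick, 52 mm long; the point is 34 mm out from the edge, mid-thickness, 95.5 mm up when shut, 184 mm from the hinge line. Gripped by its side edges (fingers closing parallel to the hinge) it can turn between the fingers of a gripper that stays upright
- lid_hinge (a point): middle of the lid's hinge line, on the case's far top edge, 95.5 mm above the bench. Its x axis turns with the lid; its y axis is the hinge line. Opening carries the tab up and over, away from the robot
- case: fixed aluminium case, 150 mm deep (its x, towards the hinge), 280 mm wide (its y), 90 mm high, walls 5 mm, lid on top; origin at the centre of its underside. Inside is black foam, top 50 mm above the bench, with two round pockets 50 mm in diameter, floors 8 mm above the bench, rims chamfered 3 mm
- pocket_left (a point): centre that a piston has when standing fully down in the left pocket (case x 0, y +65 mm, 45.5 mm above the bench)
- pocket_right (a point): the same for the right pocket (case x 0, y -65 mm, 45.5 mm above the bench)
- piston_a_mid (a point): one of two look-alike pump pistons; the point is its centre, 37.5 mm above its foot. Grey body 44 mm in diameter, 46 mm high; on it an aluminium neck 32 mm in diameter, 29 mm high, gripped from above. Seated, the neck and 4 mm of body stand above the foam. Starts in either pocket. Either may be the one with the steel core: 0.34 to 0.46 kg against 0.14 to 0.20 kg; they look the same
- piston_b_mid (a point): one of two look-alike pump pistons; the point is its centre, 37.5 mm above its foot. Grey body 44 mm in diameter, 46 mm high; on it an aluminium neck 32 mm in diameter, 29 mm high, gripped from above. Seated, the neck and 4 mm of body stand above the foam. Starts in either pocket. Either may be the one with the steel core: 0.34 to 0.46 kg against 0.14 to 0.20 kg; they look the same
- tile_top (a point): centre of the top face of the white square ceramic inspection tile in a narrow dark frame, 120 x 120 mm in all, 6 mm thick, fixed to the bench, a thin grey circle on it; to the left or the right of the case
- tray: fixed clear open tray 120 x 120 x 30 mm on the other side of the case, not part of the job; origin at the centre of its underside
- collar: bystander: brass ring, 28 mm across, 10 mm high, lying on the foam inside the case near its front wall, midway between the pockets
- coupling_a: bystander: white rigid hose coupling, 60 mm long, lying in the clear tray
- coupling_b: bystander: white rigid hose coupling, 50 mm long, lying in the clear tray
- jar: bystander: closed clear jar, 56 mm across, 80 mm high
- screwdriver: bystander: black-handled screwdriver, 150 mm long, lying on the bench
- meter: bystander: black hand meter, 75 x 130 x 34 mm
- valve_block: bystander: aluminium valve block 50 x 70 x 35 mm with two brass ports on top

How it is judged (in metres and radians):
On the way, in this order (a step that is already met when the one before it is completed fails the run):
1. the lid is open on its stop (value of joint lid above 1.74 rad), for 0.3 s.
2. the lighter piston is lifted right out in the fingers while the heavier stands in its pocket (the heavier may have been lifted before) (value of joint lid above 1.74 rad and ((height (world z) of piston_a_mid above 0.09 m and contact force between piston_a and the fingers above 0.5 N and (distance between piston_b_mid and pocket_left below 0.009 m or distance between piston_b_mid and pocket_right below 0.009 m) and contact force between piston_b and case above 2.7 N) or (height (world z) of piston_b_mid above 0.09 m and contact force between piston_b and the fingers above 0.5 N and (distance between piston_a_mid and pocket_left below 0.009 m or distance between piston_a_mid and pocket_right below 0.009 m) and contact force between piston_a and case above 2.7 N))), for 0.2 s.
3. with the lighter piston back down in a pocket, the heavier is lifted right out in the fingers (value of joint lid above 1.74 rad and ((height (world z) of piston_a_mid above 0.09 m and contact force between piston_a and the fingers above 0.5 N and (distance between piston_b_mid and pocket_left below 0.009 m or distance between piston_b_mid and pocket_right below 0.009 m) and contact force between piston_b and case below 2.7 N and contact force between piston_b and the fingers below 0.05 N) or (height (world z) of piston_b_mid above 0.09 m and contact force between piston_b and the fingers above 0.5 N and (distance between piston_a_mid and pocket_left below 0.009 m or distance between piston_a_mid and pocket_right below 0.009 m) and contact force between piston_a and case below 2.7 N and contact force between piston_a and the fingers below 0.05 N))), for 0.2 s.
At the end, for the whole second after the job is handed in: Lid on its stop (1.74 rad or more); lighter piston released, still, seated in a pocket (within 9 mm, tilt under 0.15 rad); heavier one held still in the fingers, touching nothing else, centre within 45 mm sideways of the tile centre and 80 to 200 mm above the bench, tilt under 0.25 rad (value of joint lid above 1.74 rad and linear speed of each of piston_a, piston_b below 0.03 m/s and (((distance between piston_b_mid and pocket_left below 0.009 m or distance between piston_b_mid and pocket_right below 0.009 m) and contact force between piston_b and case below 2.7 N and contact force between piston_b and the fingers below 0.05 N and angle between piston_b_mid's own z axis and vertical below 0.15 rad and horizontal distance between piston_a_mid and tile_top below 0.045 m and height (world z) of piston_a_mid between 0.08 and 0.2 m and angle between piston_a_mid's own z axis and vertical below 0.25 rad and contact force between piston_a and the fingers above 1 N and contact force between piston_a and case below 0.05 N and contact force between piston_a and tray below 0.05 N) or ((distance between piston_a_mid and pocket_left below 0.009 m or distance between piston_a_mid and pocket_right below 0.009 m) and contact force between piston_a and case below 2.7 N and contact force between piston_a and the fingers below 0.05 N and angle between piston_a_mid's own z axis and vertical below 0.15 rad and horizontal distance between piston_b_mid and tile_top below 0.045 m and height (world z) of piston_b_mid between 0.08 and 0.2 m and angle between piston_b_mid's own z axis and vertical below 0.25 rad and contact force between piston_b and the fingers above 1 N and contact force between piston_b and case below 0.05 N and contact force between piston_b and tray below 0.05 N))); the arm keeps its last pose, push and grip.
It fails at once if a bystander is moved by more than 30 mm (distance of any of collar, coupling_a, coupling_b, jar, screwdriver, meter, valve_block from where it was at the start of the episode above 0.03 m).
It also fails if it takes over 72 s, if anything falls off the work surface, if the arm or the gripper's body presses on something with over 40 N, if the wrist force passes 120 N, or if a joint passes its speed limit or range.

### The arm

A 6-joint arm with a two-finger parallel gripper is mounted at the origin on the work surface. World frame = base frame: x ahead of the robot, y to its left, z up, the work surface at z = 0. Lengths are in mm, angles in rad, forces in N, time in s.
With the tool pointing down it reaches from about 275 to 1000 mm from the base axis. Payload 8.4 kg.
Tool frame: the origin (TCP) lies at the very end of the fingers, on their centre line; the grasp point (between the pads) lies 19 mm behind it (r.pinch_z is the distance from the TCP to the grasp point, in mm); z points along the fingers, y is the direction in which the jaws open and shut (so a half turn about z gives the same grasp; the last joint's range is limited). The gripper opens to 85 mm and grips with 20 to 120 N. Pads are 22 mm wide; open, the fingers measure 114 mm over their backs; the gripper's body (76 mm by 85 mm) begins 54 mm behind the grasp point. The pads swing forward as they close: fully open they stand 13 mm farther back than shut.
Start: joints at [-1.31, 0.353, 1.633, -0, 1.155, -0.002], TCP at [162.364, -603.544, 231.281] pointing down, gripper open.
Joint ranges: [-2.63, 2.63], [-0.92, 2.1], [0.06, 2.66], [-1.3, 4.44], [0, 2.69], [-3.02, 3.02]. Speed limits (rad/s): [2.22, 2.22, 2.79, 3.14, 3.14, 3.14].

### API

Orientations are given as [roll, pitch, yaw] about the fixed x, y, z axes, in that order (R = Rz(yaw) Ry(pitch) Rx(roll)).
In Python, from rig import r, optics gives the robot as it stands.
- The arm moves only by the shell command python3 -m creep 'ROWS' [FORCE]. ROWS is JSON, a list of rows, each an object with "dp": the shift along the tool's x, y, z in mm, a list of three; "angular": the turn, a rotation vector about the tool's x, y, z in rad, a list of three; "fingers": the finger opening in mm, from 0 to 85.4. In form: [{"dp": [dx, dy, dz], "angular": [wx, wy, wz], "fingers": fingers}, ...]. A call has 1 to 5 rows; each row is the pose to reach, as a shift and turn from the pose commanded when the call began, along the tool's axes at that moment; what a row does not reach only later rows make up. A row lasts 1/12 s, in which the tool goes at most 41.7 mm and 7.16 degrees, less where a joint would pass 70% of its speed; a pose out of reach is approached as far as the arm can. A call with a gripper value outside its range is refused whole. The fingers move at their own pace and stop on an object; FORCE is the grip in N (left out, the last holds). Time passes only in rows, so rows that repeat a pose let the fingers close. It gives the time, the measured TCP pose, the force and the opening at its end, in the units of the state.
- r.sense(): the state, without advancing time (a new reading comes with each control period).
- optics.grab_frame(name): name is "scene" or "top" or "wrist"; returns the picture (384x512x3 uint8, blue, green, red); there is no depth.
- optics.camera_params(name): a dict with "fx", "fy", "cx", "cy" (pixels), "distortion" ([k1, k2, p1, p2, k3] as OpenCV has them; the pictures are not rectified), "eye" and "rotation" of the camera in the world; the wrist camera has in their place "T_tool_cam" (4x4, takes a point from camera to tool coordinates, whose origin is the TCP and whose axes are the flange's). Camera axes: x right, y up, looking along -z (the intrinsics and any distortion apply to the point x, -y, -z); pixel columns grow to the right and rows downward; lengths in mm; the calibration is good to about 2 mm. A picture is of the moment at which its call begins: read the wrist's pose just before it. camera_params takes no time and is no camera call.
- r.sign_off(): hands the job in, once; it reports no verdict.
The state is a dict: "clock": time; "qpos": joint angles; "qvel": joint speeds; "joint_efforts": joint torques, N m; "eef_pos": TCP position; "tcp_rot": TCP orientation; "contact_force": force on the tool from outside, world axes, zero at the start; "wrist_torque": the same for the moment, N m; "opening": opening from 0.0 (shut) to 1.0 (fully open).
Only numpy, scipy, OpenCV 4.12 (cv2) and the standard library are available. Lean on these libraries where they do the work, as an engineer would, in place of code of your own. Each camera call takes 0.05 s, during which the arm holds its last target.

## Working session

There is one attempt and no reset: what is moved stays moved. The work goes in short steps, Python scripts to look and compute and a shell command to move; the robot and the scene stay as the last step left them, time stands still between calls to the robot, and variables do not carry over. Pictures are saved under pics/ and viewed, and the job is handed in when it is done.

```bash
ls; mkdir -p pics; python3 - <<'E'
from rig import r, optics
import cv2
print(r.sense(), r.pinch_z)
for n in("scene","top","wrist"):
    cv2.imwrite(f"pics/{n}0.png",optics.grab_frame(n)); print(n,optics.camera_params(n))
E
```

```text
pics
{'clock': 0.0, 'qpos': array([-1.31039467e+00,  3.53695627e-01,  1.63417571e+00, -3.05259819e-05,
        1.15518166e+00, -2.37506279e-03]), 'qvel': array([ 0.00018302, -0.00143074, -0.00200616, -0.00121914,  0.00028831,
       -0.00253229]), 'joint_efforts': array([-3.03422952e-03, -6.05251908e+01, -3.42075706e+01, -2.58837235e-04,
        9.29475093e-03, -3.21496873e-05]), 'eef_pos': array([ 162.22950453, -603.06273983,  230.51423853]), 'tcp_rot': array([-3.14013225e+00,  2.44407488e-05,  2.62789085e-01]), 'contact_force': array([0.2443702 , 1.08672855, 0.27580722]), 'wrist_torque': array([0.06698354, 0.01111638, 0.0207971 ]), 'opening': 1.000146834889891} 18.700000000000003
scene {'fx': 427.4091995460406, 'fy': 427.4091995460406, 'cx': 257.49472786982534, 'cy': 197.96376009620565, 'distortion': array([0.00741542, 0.        , 0.        , 0.        , 0.        ]), 'eye': array([1024.8402829 , -641.38772108, 1279.70309946]), 'rotation': array([ 0.58248383, -0.01349833,  0.66082814])}
top {'fx': 454.1998942648793, 'fy': 454.1998942648793, 'cx': 261.53765052062033, 'cy': 189.6589519055772, 'distortion': array([-0.02543958,  0.        ,  0.        ,  0.        ,  0.        ]), 'eye': array([ 427.61761192,    9.42970883, 1260.23968789]), 'rotation': array([ 0.11190626, -0.00587883, -1.55878537])}
wrist {'fx': 340.0895468361148, 'fy': 340.0895468361148, 'cx': 257.1848240522976, 'cy': 190.54571060611366, 'distortion': array([-0.06059262,  0.        ,  0.        ,  0.        ,  0.        ]), 'T_tool_cam': array([[-1.72685059e-04,  9.58426289e-01,  2.85340179e-01,
         7.30892106e+01],
       [ 9.99999937e-01,  2.53543647e-04, -2.46435148e-04,
         3.39496495e-01],
       [-3.08536114e-04,  2.85340119e-01, -9.58426273e-01,
        -1.41743817e+02],
       [ 0.00000000e+00,  0.00000000e+00,  0.00000000e+00,
         1.00000000e+00]])}
```

View pics/scene0.png

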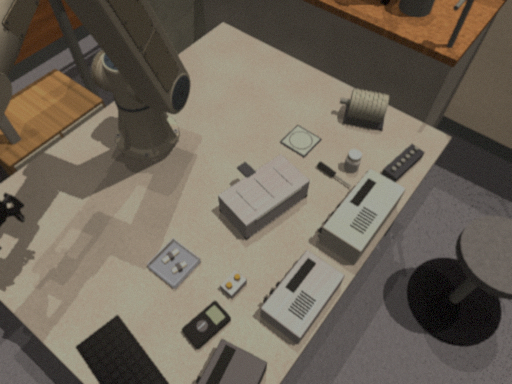

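View pics/top0.png

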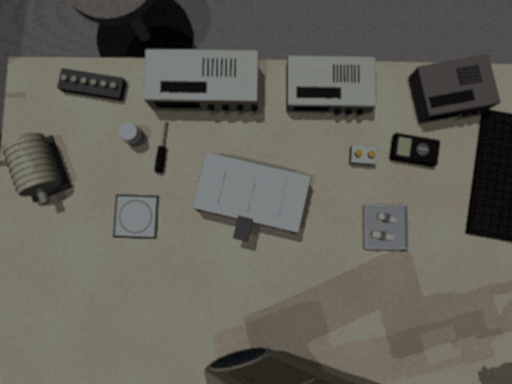

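View pics/wrist0.png

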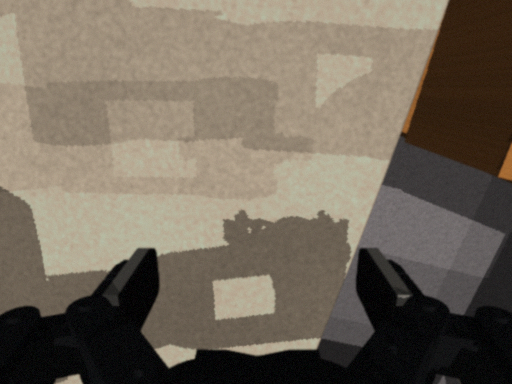

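The top view shows the shut case at about (252,192) with the tab at (244,228), the tile at (136,216) on the left, and the tray at (385,228) on the right. The scene view agrees. Next I'll measure.

```bash
cat > h.py <<'E'
from rig import r, optics
import cv2, numpy as np
from scipy.spatial.transform import Rotation as R
def pose(name, s=None):
    p=optics.camera_params(name)
    if name=="wrist":
        s=s or r.sense(); T=np.array(p["T_tool_cam"]); Rt=R.from_euler('xyz',s["tcp_rot"]).as_matrix()
        return p, s["eef_pos"]+Rt@T[:3,3], Rt@T[:3,:3]
    return p, np.array(p["eye"]), R.from_euler('xyz',p["rotation"]).as_matrix()
def K(p): return np.array([[p["fx"],0,p["cx"]],[0,p["fy"],p["cy"]],[0,0,1]])
def rays(name,px,s=None):
    p,e,M=pose(name,s)
    u=cv2.undistortPoints(np.array(px,float).reshape(-1,1,2),K(p),p["distortion"]).reshape(-1,2)
    d=np.c_[u[:,0],-u[:,1],-np.ones(len(u))]@M.T
    return e,d/np.linalg.norm(d,axis=1)[:,None]
def plane(name,px,z,s=None):
    e,d=rays(name,px,s); return e+d*((z-e[2])/d[:,2])[:,None]
def proj(name,X,s=None):
    p,e,M=pose(name,s); c=(np.array(X,float).reshape(-1,3)-e)@M; c=c*[1,-1,-1]
    return cv2.projectPoints(c,np.zeros(3),np.zeros(3),K(p),p["distortion"])[0].reshape(-1,2)
def tri(views):  # [(e,d)]
    A=0;b=0
    for e,d in views:
        P=np.eye(3)-np.outer(d,d); A=A+P; b=b+P@e
    X=np.linalg.solve(A,b); return X,[np.linalg.norm(np.cross(X-e,d)) for e,d in views]
E
python3 - <<'E'
from h import *
t=cv2.imread("pics/top0.png"); s=cv2.imread("pics/scene0.png")
cv2.imwrite("pics/topz.png",cv2.resize(t[130:260,100:320],None,fx=3.6,fy=3.6,interpolation=cv2.INTER_CUBIC))
cv2.imwrite("pics/scenez.png",cv2.resize(s[110:250,200:340],None,fx=4.2,fy=4.2,interpolation=cv2.INTER_CUBIC))
for n,im,roi in(("top",t,(190,145,320,245)),("scene",s,(210,145,320,245))):
    g=cv2.cvtColor(im,cv2.COLOR_BGR2GRAY); hsv=cv2.cvtColor(im,cv2.COLOR_BGR2HSV)
    x0,y0,x1,y1=roi
    m=np.zeros_like(g); m[y0:y1,x0:x1]=(g[y0:y1,x0:x1]<75)*255
    for c in cv2.findContours(m,cv2.RETR_EXTERNAL,cv2.CHAIN_APPROX_NONE)[0]:
        if cv2.contourArea(c)>60: print(n,cv2.minAreaRect(c),cv2.boxPoints(cv2.minAreaRect(c)).round(1).tolist())
E
```

```text
top ((259.1051025390625, 222.4248504638672), (51.286888122558594, 116.67243194580078), 78.3952407836914) [[196.8000030517578, 209.0], [311.1000061035156, 185.60000610351562], [321.3999938964844, 235.8000030517578], [207.10000610351562, 259.29998779296875]]
scene ((265.782958984375, 213.32676696777344), (43.968109130859375, 91.11759948730469), 80.32664489746094) [[217.1999969482422, 199.3000030517578], [307.0, 184.0], [314.3999938964844, 227.3000030517578], [224.60000610351562, 242.6999969482422]]
scene ((245.75003051757812, 169.75001525878906), (13.435027122497559, 8.485281944274902), 45.0) [[238.0, 168.0], [244.0, 162.0], [253.5, 171.5], [247.5, 177.5]]
```

View pics/topz.png

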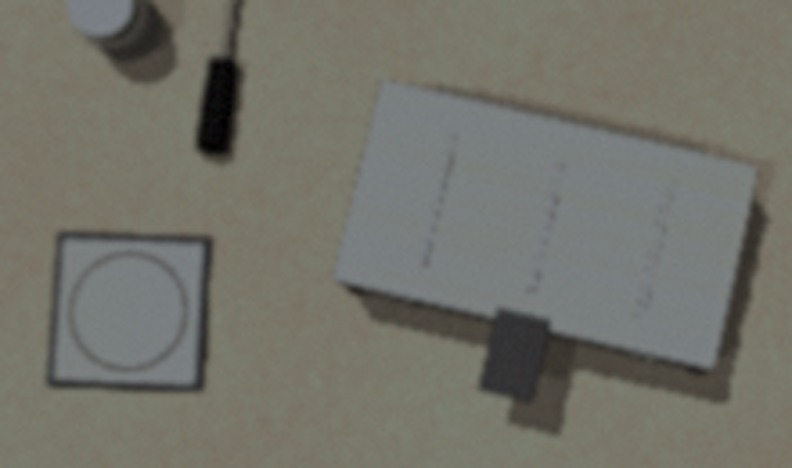

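View pics/scenez.png

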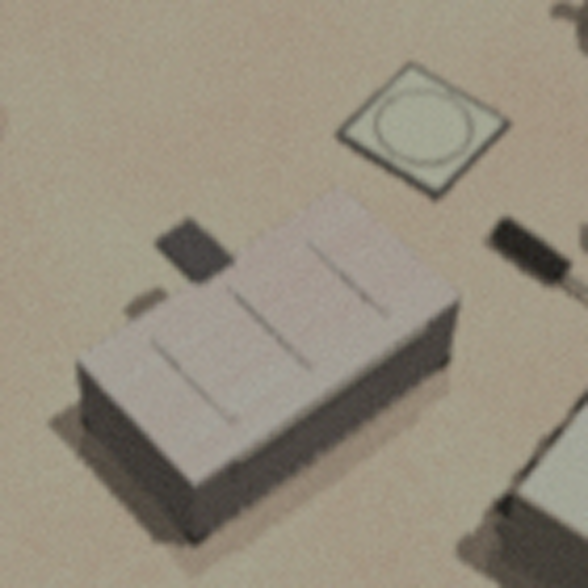

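```bash
python3 - <<'E'
from h import *
T=lambda a:np.array(a)/3.6+[100,130]-0.36
S=lambda a:np.array(a)/4.2+[200,110]-0.38
names=["tab_iL","tab_iR","tab_oR","tab_oL","FL","FR","BR","BL"]
tt=T([(500,310),(549,321),(531,401),(481,388),(337,280),(714,370),(757,168),(385,82)])
ss=S([(232,260),(205,283),(155,243),(190,218),(340,187),(80,360),(195,482),(460,297)])
et,dt=rays("top",tt); es,ds=rays("scene",ss)
X={}
for i,n in enumerate(names):
    x,e=tri([(et,dt[i]),(es,ds[i])]); X[n]=x; print(n,x.round(1),np.round(e,1))
for n in names[4:]: pass
P=plane("top",tt,100)
for n,p in zip(names,P): print(n,"z100",p.round(1))
c=plane("top",T([(60,232),(211,238),(201,390),(50,384),(128,311)]),6); print("tile",c.round(1), c[:4].mean(0))
c=plane("scene",S([(411,62),(510,123),(436,198),(338,133),(423,127)]),6); print("tile sc",c.round(1), c[:4].mean(0))
u=X["FL"]-X["FR"];v=X["BL"]-X["BR"]
print(np.linalg.norm(u),np.linalg.norm(v),np.arctan2(-u[0],u[1]),np.arctan2(-v[0],v[1]))
for a,b in(("BL","FL"),("BR","FR")):
    w=X[a]-X[b];print(np.linalg.norm(w),np.arctan2(w[1],w[0]))
E
```

```text
tab_iL [489.1  61.  104. ] [1.3 1.3]
tab_iR [483.7  28.1 102.5] [1.3 1.3]
tab_oR [425.6  38.5  98.2] [1. 1.]
tab_oL [434.3  73.7 103.3] [1. 1.]
FL [510.5 178.6 101.1] [0.5 0.5]
FR [450.7 -89.2  97.2] [1.3 1.3]
BR [ 594.1 -120.3  101.1] [0.2 0.2]
BL [653.8 148.1  99.3] [0.2 0.2]
tab_iL z100 [490.3  62.1 100. ]
tab_iR z100 [482.9  27.3 100. ]
tab_oR z100 [426.4  39.1 100. ]
tab_oL z100 [435.1  74.6 100. ]
FL z100 [510.1 178.3 100. ]
FR z100 [449.7 -89.9 100. ]
BR z100 [ 594.3 -120.3  100. ]
BL z100 [653.5 147.9 100. ]
tile [[551.2 407.    6. ]
 [548.  290.1   6. ]
 [431.4 293.5   6. ]
 [434.4 409.2   6. ]
 [490.9 351.8   6. ]] [491.24714784 349.94545258   6.        ]
tile sc [[431.8 412.1   6. ]
 [548.7 406.6   6. ]
 [545.3 289.2   6. ]
 [429.7 296.2   6. ]
 [487.6 351.7   6. ]] [488.87709899 351.01715861   6.        ]
274.4012873305771 274.97670771538344 -0.21941651734171114 -0.2189296809731754
146.52827028613862 -0.20917464080197368
146.69813927591406 -0.21325895789604157
```

Triangulated heights (lid about 100, tab about 100–103) and the lid size fit the text. Case yaw is about -0.215, the tab about (447,53) and the tile centre about (490,350.5). I'm moving over the tab now.

```bash
python3 -m creep '[{"dp":[26,-32,0],"angular":[0,0,0],"fingers":85},{"dp":[52,-64,0],"angular":[0,0,0],"fingers":85},{"dp":[78,-97,0],"angular":[0,0,0],"fingers":85},{"dp":[104,-129,0],"angular":[0,0,0],"fingers":85},{"dp":[129,-162,0],"angular":[0,0,0],"fingers":85}]' 40
python3 -m creep '[{"dp":[26,-32,0],"angular":[0,0,0],"fingers":85},{"dp":[52,-64,0],"angular":[0,0,0],"fingers":85},{"dp":[78,-97,0],"angular":[0,0,0],"fingers":85},{"dp":[104,-129,0],"angular":[0,0,0],"fingers":85},{"dp":[129,-162,0],"angular":[0,0,0],"fingers":85}]'
python3 -m creep '[{"dp":[26,-32,0],"angular":[0,0,0.096],"fingers":85},{"dp":[52,-64,0],"angular":[0,0,0.19],"fingers":85},{"dp":[78,-97,0],"angular":[0,0,0.29],"fingers":85},{"dp":[104,-129,0],"angular":[0,0,0.38],"fingers":85},{"dp":[129,-162,0],"angular":[0,0,0.477],"fingers":85}]'
```

```text
clock: 0.57
eef_pos: [245.1, -411.7, 231.0]
tcp_rot: [-3.141, -0.0, 0.262]
contact_force: [0.7, -0.1, -0.2]
opening: 0.992
clock: 0.98
eef_pos: [327.6, -221.8, 231.4]
tcp_rot: [3.141, -0.0, 0.262]
contact_force: [2.0, -0.4, 0.2]
opening: 0.994
clock: 1.4
eef_pos: [400.5, -56.3, 231.4]
tcp_rot: [-3.142, -0.001, -0.203]
contact_force: [0.8, 0.1, -0.4]
opening: 0.994
```

```bash
cat > d.py <<'E'
from h import *
import sys
# delta to world target: x y z yaw
s=r.sense(); Rt=R.from_euler('xyz',s["tcp_rot"]).as_matrix()
t=np.array(list(map(float,sys.argv[1:4])))
print(s["clock"],s["eef_pos"].round(1),s["tcp_rot"].round(3),"dp",(Rt.T@(t-s["eef_pos"])).round(1))
if len(sys.argv)>4: print("rotvec",(R.from_matrix(Rt).inv()*R.from_euler('xyz',[np.pi,0,float(sys.argv[4])])).as_rotvec().round(3))
E
python3 -m creep '[{"dp":[0,0,0],"angular":[0,0,0],"fingers":85},{"dp":[0,0,0],"angular":[0,0,0],"fingers":85},{"dp":[0,0,0],"angular":[0,0,0],"fingers":85}]'
python3 - <<'E'
from h import *
s=r.sense(); im=optics.grab_frame("wrist"); cv2.imwrite("pics/w1.png",im); np.save("w1.npy",[s["eef_pos"],s["tcp_rot"]])
E
python3 d.py 446 52.5 200 -0.215
```

```text
clock: 1.65
eef_pos: [399.8, -58.1, 231.1]
tcp_rot: [3.141, 0.001, -0.195]
contact_force: [-0.1, -0.7, 0.3]
opening: 0.996
1.7 [399.7 -58.6 231.1] [ 3.141  0.    -0.197] dp [  23.7 -118.    31.1]
rotvec [0.    0.    0.018]
```

View pics/w1.png

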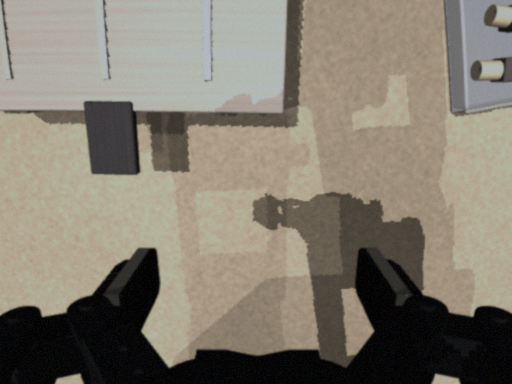

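Wrist view: the dark tab spans columns 85–139 and rows 101–174, and the lid's front edge is level at about row 110, so the yaw is right. I'm moving above the tab.

```bash
python3 -m creep '[{"dp":[8,-40,10],"angular":[0,0,0.006],"fingers":85},{"dp":[16,-80,20],"angular":[0,0,0.018],"fingers":85},{"dp":[24,-118,31],"angular":[0,0,0.018],"fingers":85},{"dp":[24,-118,31],"angular":[0,0,0.018],"fingers":85},{"dp":[24,-118,31],"angular":[0,0,0.018],"fingers":85}]'
python3 -m creep '[{"dp":[0,0,0],"angular":[0,0,0],"fingers":85},{"dp":[0,0,0],"angular":[0,0,0],"fingers":85}]'
python3 - <<'E'
from h import *
s=r.sense(); im=optics.grab_frame("wrist"); cv2.imwrite("pics/w2.png",im); np.save("w2.npy",[s["eef_pos"],s["tcp_rot"]])
E
```

```text
clock: 2.12
eef_pos: [446.8, 52.9, 199.6]
tcp_rot: [3.141, 0.002, -0.214]
contact_force: [-0.0, 0.2, 0.8]
opening: 0.999
clock: 2.28
eef_pos: [446.5, 51.3, 200.5]
tcp_rot: [3.141, 0.0, -0.218]
contact_force: [-0.3, 0.5, 0.1]
opening: 0.993
```

View pics/w2.png

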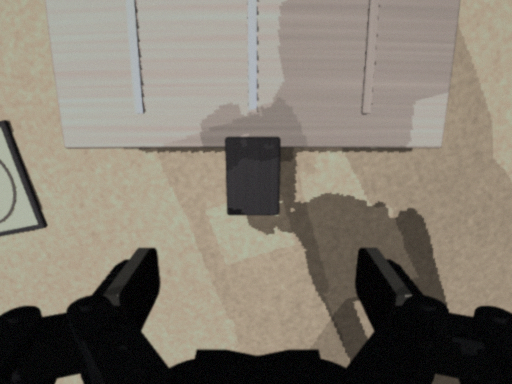

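```bash
python3 - <<'E'
from h import *
st=[]
for f in("w1","w2"):
    a=np.load(f+".npy"); st.append(dict(eef_pos=a[0],tcp_rot=a[1]))
A=[(91,174),(139,173),(85,101),(131,101)]; B=[(227,215),(280,215),(225,137),(280,137)]
ea,da=rays("wrist",A,st[0]); eb,db=rays("wrist",B,st[1])
for i in range(4):
    x,e=tri([(ea,da[i]),(eb,db[i])]); print(x.round(1),np.round(e,1))
P=plane("wrist",B,100.5,st[1]); print(P.round(1)); om=P[:2].mean(0); 
ex=np.array([np.cos(.215),-np.sin(.215)]); print("tab",om[:2]+18*ex)
L=plane("wrist",[(66,148),(442,147),(50,0),(459,0)],101,st[1]); print(L.round(1)); d=L[0]-L[1]; print(np.linalg.norm(d), np.arctan2(-d[0],d[1]), L[:2].mean(0)[:2]+75*ex)
E
python3 d.py 447 52.5 76 -0.215
```

```text
[432.9  77.8  98.4] [0.1 0.1]
[424.8  37.9  98. ] [0.7 0.7]
[491.   65.2  95. ] [0.2 0.2]
[482.9  26.4  99.8] [0.2 0.2]
[[433.8  77.4 100.5]
 [425.1  38.2 100.5]
 [491.4  64.6 100.5]
 [482.9  26.5 100.5]]
tab [447.00680648  53.95987809]
[[ 509.5  179.8  101. ]
 [ 451.   -87.4  101. ]
 [ 605.5  156.   101. ]
 [ 547.  -107.4  101. ]]
273.4870620875638 -0.21544213936510329 [553.55108567  30.18845871]
2.3333 [446.6  51.4 200.6] [ 3.141 -0.    -0.218] dp [ 1.000e-01 -1.200e+00  1.246e+02]
rotvec [ 0.    -0.    -0.003]
```

Tab measured at (447,54), height about 98, width 40, which agrees with the text. I'll descend and grip.

```bash
python3 -m creep '[{"dp":[0,-2,40],"angular":[0,0,0],"fingers":85},{"dp":[0.5,-2.5,80],"angular":[0,0,0],"fingers":85},{"dp":[0.5,-2.5,110],"angular":[0,0,0],"fingers":85},{"dp":[0.5,-2.5,124],"angular":[0,0,0],"fingers":70},{"dp":[0.5,-2.5,124],"angular":[0,0,0],"fingers":60}]' 40
python3 -m creep '[{"dp":[0,0,0],"angular":[0,0,0],"fingers":30},{"dp":[0,0,0],"angular":[0,0,0],"fingers":30},{"dp":[0,0,0],"angular":[0,0,0],"fingers":30},{"dp":[0,0,0],"angular":[0,0,0],"fingers":30},{"dp":[0,0,0],"angular":[0,0,0],"fingers":30}]' 40
python3 -m creep '[{"dp":[0,0,0],"angular":[0,0,0],"fingers":30},{"dp":[0,0,0],"angular":[0,0,0],"fingers":30}]' 40
python3 d.py 447 54 76 -0.215
```

```text
clock: 2.75
eef_pos: [445.5, 53.8, 73.9]
tcp_rot: [3.14, 0.005, -0.218]
contact_force: [0.4, 0.9, 0.1]
opening: 0.741
clock: 3.17
eef_pos: [448.7, 54.5, 77.7]
tcp_rot: [3.141, -0.002, -0.216]
contact_force: [0.5, -6.5, -1.2]
opening: 0.457
clock: 3.33
eef_pos: [448.6, 54.5, 77.7]
tcp_rot: [3.141, -0.002, -0.216]
contact_force: [-0.9, -6.7, -1.7]
opening: 0.456
3.3333 [448.6  54.5  77.7] [ 3.141e+00 -2.000e-03 -2.160e-01] dp [-1.5  0.8  1.7]
rotvec [ 0.    -0.002 -0.001]
```

```bash
python3 -m creep '[{"dp":[0.9,0,-18.3],"angular":[0,0,0],"fingers":30},{"dp":[3.6,0,-36.4],"angular":[0,0,0],"fingers":30},{"dp":[8.2,0,-54.1],"angular":[0,0,0],"fingers":30},{"dp":[14.4,0,-71.3],"angular":[0,0,0],"fingers":30},{"dp":[22.4,0,-87.7],"angular":[0,0,0],"fingers":30}]' 40
python3 -m creep '[{"dp":[9.6,0,-15.6],"angular":[0,0,0],"fingers":30},{"dp":[20.6,0,-30.2],"angular":[0,0,0],"fingers":30},{"dp":[33.1,0,-43.6],"angular":[0,0,0],"fingers":30},{"dp":[46.8,0,-55.6],"angular":[0,0,0],"fingers":30},{"dp":[61.7,0,-66.3],"angular":[0,0,0],"fingers":30}]'
python3 d.py 447 54 76 -0.215
```

```text
clock: 3.75
eef_pos: [471.6, 49.4, 166.5]
tcp_rot: [3.141, -0.005, -0.216]
contact_force: [9.5, -7.1, -11.3]
opening: 0.455
clock: 4.17
eef_pos: [530.4, 36.4, 231.8]
tcp_rot: [3.141, -0.002, -0.216]
contact_force: [5.6, -3.0, -15.3]
opening: 0.458
4.1667 [530.4  36.4 231.8] [ 3.141e+00 -2.000e-03 -2.160e-01] dp [-85.5   0.7 155.6]
rotvec [ 0.    -0.002 -0.001]
```

```bash
python3 -m creep '[{"dp":[15.9,0,-9.1],"angular":[0,0,0],"fingers":30},{"dp":[32.6,0,-16.6],"angular":[0,0,0],"fingers":30},{"dp":[49.9,0,-22.3],"angular":[0,0,0],"fingers":30},{"dp":[67.8,0,-26.3],"angular":[0,0,0],"fingers":30},{"dp":[86,0,-28.5],"angular":[0,0,0],"fingers":30}]'
python3 -m creep '[{"dp":[18.2,0,-0.4],"angular":[0,0,0],"fingers":30},{"dp":[27.4,0,0.1],"angular":[0,0,0],"fingers":30},{"dp":[36.5,0,1.1],"angular":[0,0,0],"fingers":30},{"dp":[45.5,0,2.5],"angular":[0,0,0],"fingers":30},{"dp":[50,0,3.3],"angular":[0,0,0],"fingers":30}]'
python3 -m creep '[{"dp":[0,0,0],"angular":[0,0,0],"fingers":30}]'
python3 - <<'E'
from h import *
cv2.imwrite("pics/s1.png",optics.grab_frame("scene"));cv2.imwrite("pics/w3.png",optics.grab_frame("wrist"))
E
```

```text
clock: 4.58
eef_pos: [613.5, 18.1, 260.1]
tcp_rot: [3.141, 0.001, -0.216]
contact_force: [-2.4, -1.6, -6.4]
opening: 0.457
clock: 5.0
eef_pos: [663.5, 7.1, 256.6]
tcp_rot: [3.141, -0.001, -0.217]
contact_force: [-3.3, -4.9, 6.1]
opening: 0.459
clock: 5.08
eef_pos: [663.6, 7.1, 256.7]
tcp_rot: [3.141, -0.002, -0.217]
contact_force: [-2.7, -5.0, 4.7]
opening: 0.459
```

View pics/s1.png

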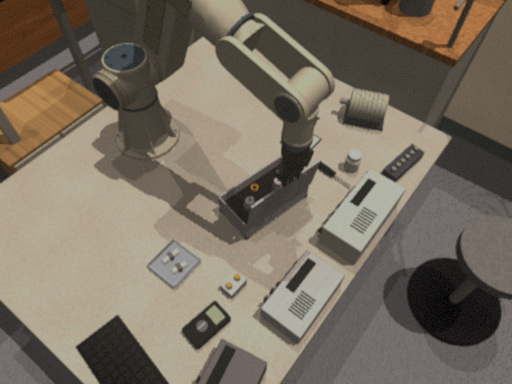

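View pics/w3.png

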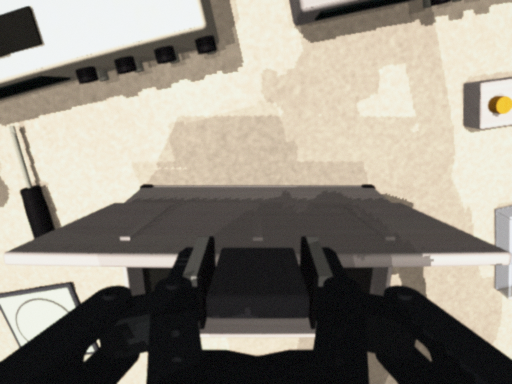

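The scene view shows the lid standing open with the collar at (254,187) inside. The wrist view shows the tab still between the fingers. I'll release and rise.

```bash
python3 -m creep '[{"dp":[0,0,0],"angular":[0,0,0],"fingers":70},{"dp":[0,0,0],"angular":[0,0,0],"fingers":70},{"dp":[0,0,0],"angular":[0,0,0],"fingers":70},{"dp":[0,0,0],"angular":[0,0,0],"fingers":70},{"dp":[0,0,0],"angular":[0,0,0],"fingers":70}]'
python3 -m creep '[{"dp":[0,0,-25],"angular":[0,0,0],"fingers":70},{"dp":[0,0,-55],"angular":[0,0,0],"fingers":70},{"dp":[-30,0,-75],"angular":[0,0,0],"fingers":70},{"dp":[-70,0,-75],"angular":[0,0,0],"fingers":70},{"dp":[-110,0,-75],"angular":[0,0,0],"fingers":70}]'
python3 -m creep '[{"dp":[-40,0,0],"angular":[0,0,0],"fingers":70},{"dp":[-80,0,0],"angular":[0,0,0],"fingers":70},{"dp":[-80,0,0],"angular":[0,0,0],"fingers":70},{"dp":[-80,0,0],"angular":[0,0,0],"fingers":70}]'
python3 - <<'E'
from h import *
s=r.sense(); im=optics.grab_frame("wrist"); cv2.imwrite("pics/w4.png",im); np.save("w4.npy",[s["eef_pos"],s["tcp_rot"]])
cv2.imwrite("pics/t4.png",optics.grab_frame("top")); im=optics.grab_frame("scene"); cv2.imwrite("pics/s4.png",im)
cv2.imwrite("pics/s4z.png",cv2.resize(im[110:250,200:340],None,fx=4.2,fy=4.2,interpolation=cv2.INTER_CUBIC))
E
python3 d.py 500 54 300 -0.215
```

```text
clock: 5.6
eef_pos: [663.0, 8.3, 255.7]
tcp_rot: [-3.141, -0.0, -0.216]
contact_force: [-0.3, -0.2, 0.6]
opening: 0.818
clock: 6.02
eef_pos: [555.3, 31.9, 331.6]
tcp_rot: [-3.141, -0.003, -0.217]
contact_force: [-0.8, -0.1, 1.1]
opening: 0.82
clock: 6.35
eef_pos: [475.9, 49.2, 331.2]
tcp_rot: [-3.141, -0.001, -0.215]
contact_force: [0.3, -0.3, -0.1]
opening: 0.814
6.5 [478.4  48.7 330.9] [-3.141e+00 -1.000e-03 -2.160e-01] dp [19.9 -9.8 30.9]
rotvec [-0.    -0.001 -0.001]
```

View pics/w4.png

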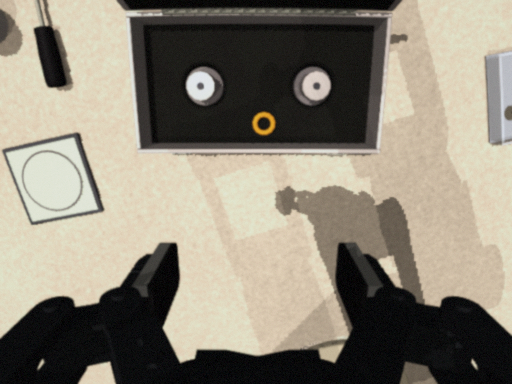

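View pics/s4z.png

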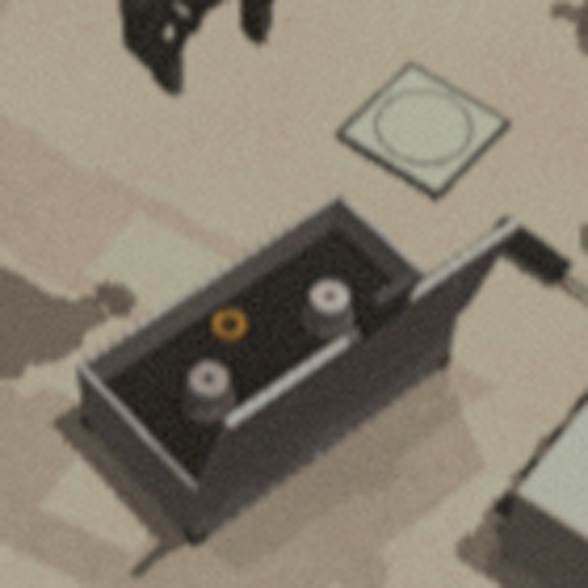

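The lid rests open with both pistons visible: neck tops at wrist px (201,86) and (316,85), collar at (264,124). I'll triangulate the necks next.

```bash
python3 - <<'E'
from h import *
a=np.load("w4.npy"); st=dict(eef_pos=a[0],tcp_rot=a[1])
w=cv2.imread("pics/w4.png"); t=cv2.imread("pics/t4.png")
cv2.imwrite("pics/t4z.png",cv2.resize(t[130:260,180:320],None,fx=4.2,fy=4.2,interpolation=cv2.INTER_CUBIC))
def blobs(im,roi,th):
    x0,y0,x1,y1=roi; g=cv2.GaussianBlur(cv2.cvtColor(im,cv2.COLOR_BGR2GRAY),(3,3),0)[y0:y1,x0:x1]
    m=(g>th).astype(np.uint8); n,l,s,c=cv2.connectedComponentsWithStats(m)
    out=[]
    for cc in cv2.findContours(m,cv2.RETR_EXTERNAL,cv2.CHAIN_APPROX_NONE)[0]:
        if cv2.contourArea(cc)>15:
            (x,y),rr=cv2.minEnclosingCircle(cc); M=cv2.moments(cc); out.append((round(M['m10']/M['m00']+x0,1),round(M['m01']/M['m00']+y0,1),round(rr,1)))
    return out
print(blobs(w,(160,50,360,110),165),blobs(w,(160,50,360,110),140))
s=cv2.imread("pics/s4.png")
print(blobs(s,(225,165,290,215),120),blobs(s,(235,190,260,210),110))
print(blobs(t,(200,150,310,230),90))
S=lambda a:np.array(a)/4.2+[200,110]-0.38
W=[(200.5,86),(316,85)]
ew,dw=rays("wrist",W,st); es,ds=rays("scene",S([(329,295),(209,379)]))
for i in range(2):
    print(tri([(ew,dw[i]),(es,ds[i])]))
print(plane("wrist",W,83,st).round(1))
E
```

```text
[(315.9, 85.2, 14.0), (199.9, 85.4, 14.6)] [(315.8, 85.2, 14.6), (199.8, 85.4, 15.5)]
[(249.3, 199.9, 3.6), (267.3, 200.8, 16.9), (278.2, 180.1, 4.1), (239.8, 173.4, 24.5)] [(249.3, 199.9, 3.8)]
[(307.1, 220.5, 13.8), (302.8, 205.3, 26.7), (270.9, 196.9, 35.4), (229.2, 197.7, 48.4)]
(array([564.655668  ,  92.83086922,  85.60495067]), [np.float64(0.7418756081837916), np.float64(0.7418756081838003)])
(array([538.1970444 , -31.51685971,  83.23252808]), [np.float64(1.100214099920562), np.float64(1.100214099920732)])
[[565.3  93.8  83. ]
 [539.1 -31.   83. ]]
```

View pics/t4z.png

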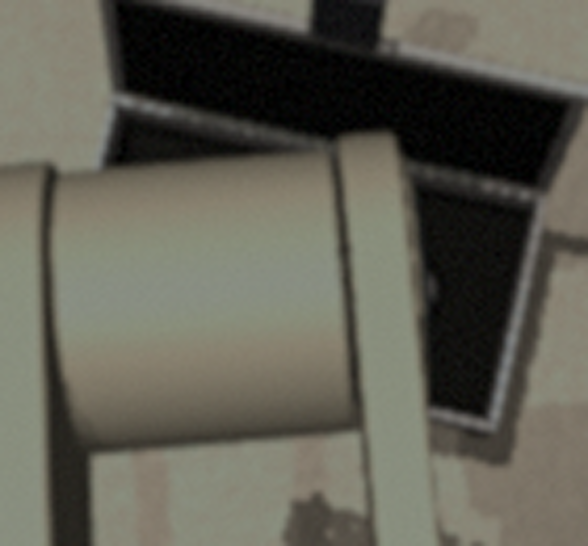

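Neck tops measure 83–86 mm high, as expected. I'll turn the gripper 90° so its camera side faces away from the lid, and move over the left piston.

```bash
python3 d.py 565.5 93.5 200 
python3 -m creep '[{"dp":[0,0,20],"angular":[0,0,-0.12],"fingers":70},{"dp":[0,0,40],"angular":[0,0,-0.24],"fingers":70},{"dp":[0,0,60],"angular":[0,0,-0.36],"fingers":70},{"dp":[0,0,80],"angular":[0,0,-0.48],"fingers":70},{"dp":[0,0,90],"angular":[0,0,-0.6],"fingers":70}]'
python3 -m creep '[{"dp":[0,0,0],"angular":[0,0,-0.12],"fingers":70},{"dp":[0,0,0],"angular":[0,0,-0.24],"fingers":70},{"dp":[0,0,0],"angular":[0,0,-0.36],"fingers":70},{"dp":[0,0,0],"angular":[0,0,-0.48],"fingers":70},{"dp":[0,0,0],"angular":[0,0,-0.6],"fingers":70}]'
python3 -m creep '[{"dp":[0,0,0],"angular":[0,0,-0.12],"fingers":70},{"dp":[0,0,0],"angular":[0,0,-0.24],"fingers":70},{"dp":[0,0,0],"angular":[0,0,-0.36],"fingers":70},{"dp":[0,0,0],"angular":[0,0,-0.37],"fingers":70},{"dp":[0,0,0],"angular":[0,0,-0.37],"fingers":70}]'
python3 d.py 565.5 93.5 180 1.356
```

```text
6.5 [478.4  48.7 330.9] [-3.141e+00 -1.000e-03 -2.160e-01] dp [ 75.3 -62.4 131. ]
clock: 6.92
eef_pos: [477.4, 48.4, 237.9]
tcp_rot: [-3.141, 0.003, 0.389]
contact_force: [0.1, 0.2, -0.1]
opening: 0.819
clock: 7.33
eef_pos: [478.5, 48.5, 240.0]
tcp_rot: [-3.141, 0.0, 0.989]
contact_force: [-0.2, 0.4, -0.4]
opening: 0.824
clock: 7.75
eef_pos: [478.1, 48.6, 240.1]
tcp_rot: [-3.141, 0.0, 1.351]
contact_force: [-0.7, -0.5, -1.2]
opening: 0.819
7.75 [478.1  48.6 240.1] [-3.141  0.     1.351] dp [62.9 75.5 60.1]
rotvec [-0.     0.    -0.005]
```

```bash
python3 -m creep '[{"dp":[20,24,20],"angular":[0,0,-0.005],"fingers":70},{"dp":[40,48,40],"angular":[0,0,-0.005],"fingers":70},{"dp":[63,75.5,60],"angular":[0,0,-0.005],"fingers":70},{"dp":[63,75.5,60],"angular":[0,0,-0.005],"fingers":70},{"dp":[63,75.5,60],"angular":[0,0,-0.005],"fingers":70}]'
python3 -m creep '[{"dp":[0,0,0],"angular":[0,0,0],"fingers":65},{"dp":[0,0,0],"angular":[0,0,0],"fingers":65},{"dp":[0,0,0],"angular":[0,0,0],"fingers":65}]'
python3 - <<'E'
from h import *
s=r.sense(); im=optics.grab_frame("wrist"); cv2.imwrite("pics/w5.png",im); np.save("w5.npy",[s["eef_pos"],s["tcp_rot"]])
st=s
g=cv2.GaussianBlur(cv2.cvtColor(im,cv2.COLOR_BGR2GRAY),(5,5),0)
for th in(140,165):
  for c in cv2.findContours((g>th).astype(np.uint8),cv2.RETR_EXTERNAL,cv2.CHAIN_APPROX_NONE)[0]:
    (x,y),rr=cv2.minEnclosingCircle(c)
    if 8<rr<50: print((x,y),rr,plane("wrist",[(x,y)],83,st).round(1))
E
```

```text
clock: 8.17
eef_pos: [565.1, 94.5, 178.0]
tcp_rot: [-3.138, 0.001, 1.356]
contact_force: [-1.2, 0.0, 0.4]
opening: 0.82
clock: 8.42
eef_pos: [564.4, 93.6, 181.6]
tcp_rot: [3.14, -0.0, 1.357]
contact_force: [-0.5, -0.2, -0.5]
opening: 0.762
(104.5, 374.875) 20.2056827545166 [[391.8 -47.6  83. ]]
(257.6000061035156, 333.0) 17.853944778442383 [[538.8 -29.6  83. ]]
(258.0348815917969, 188.6627960205078) 21.477479934692383 [[566.2  95.7  83. ]]
(104.0, 374.2826232910156) 19.99993324279785 [[391.6 -46.9  83. ]]
(257.55712890625, 332.5) 17.6212158203125 [[538.8 -29.1  83. ]]
(72.5, 293.0) 44.634727478027344 [[396.4  40.2  83. ]]
(257.756103515625, 189.0) 20.852325439453125 [[566.   95.5  83. ]]
```

View pics/w5.png

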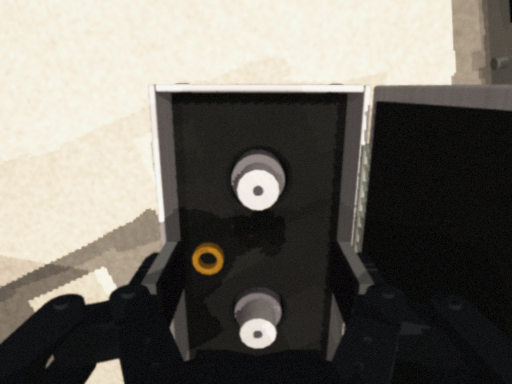

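Wrist view: left neck top at (258,189), at (566,95) in the world. I'm descending onto it.

```bash
python3 d.py 566 94.6 57 1.356
python3 -m creep '[{"dp":[1,-1,40],"angular":[0,0,0],"fingers":65},{"dp":[1,-1,70],"angular":[0,0,0],"fingers":65},{"dp":[1,-1,95],"angular":[0,0,0],"fingers":65},{"dp":[1,-1,112],"angular":[0,0,0],"fingers":65},{"dp":[1,-1,124],"angular":[0,0,0],"fingers":65}]'
python3 -m creep '[{"dp":[0,0,0],"angular":[0,0,0],"fingers":65},{"dp":[0,0,0],"angular":[0,0,0],"fingers":65}]'
python3 d.py 566 94.6 57 1.356
python3 -m creep '[{"dp":[0,0,0],"angular":[0,0,0],"fingers":22},{"dp":[0,0,0],"angular":[0,0,0],"fingers":22},{"dp":[0,0,0],"angular":[0,0,0],"fingers":22},{"dp":[0,0,0],"angular":[0,0,0],"fingers":22},{"dp":[0,0,0],"angular":[0,0,0],"fingers":22}]' 40
python3 -m creep '[{"dp":[0,0,0],"angular":[0,0,0],"fingers":22},{"dp":[0,0,0],"angular":[0,0,0],"fingers":22},{"dp":[0,0,0],"angular":[0,0,0],"fingers":22},{"dp":[0,0,0],"angular":[0,0,0],"fingers":22},{"dp":[0,0,0],"angular":[0,0,0],"fingers":22}]' 40
python3 d.py 566 94.6 57 1.356
```

```text
8.4667 [564.5  93.7 181.7] [ 3.140e+00 -1.000e-03  1.358e+00] dp [  1.2   1.1 124.7]
rotvec [ 0.002 -0.001  0.002]
clock: 8.88
eef_pos: [562.9, 94.8, 55.5]
tcp_rot: [-3.141, 0.0, 1.358]
contact_force: [-0.8, -0.4, -1.0]
opening: 0.759
clock: 9.05
eef_pos: [564.0, 95.1, 57.1]
tcp_rot: [3.141, -0.0, 1.358]
contact_force: [-0.2, -0.5, -0.0]
opening: 0.757
9.05 [564.   95.1  57.1] [ 3.141 -0.     1.358] dp [-0.1  2.1  0.1]
rotvec [ 0.    -0.     0.002]
clock: 9.47
eef_pos: [565.0, 95.4, 58.0]
tcp_rot: [3.139, -0.001, 1.359]
contact_force: [-0.3, 0.1, 7.6]
opening: 0.36
clock: 9.88
eef_pos: [564.9, 95.4, 57.9]
tcp_rot: [3.139, -0.001, 1.359]
contact_force: [-0.6, 0.1, 5.8]
opening: 0.358
9.8833 [564.9  95.4  57.9] [ 3.139e+00 -1.000e-03  1.359e+00] dp [-0.5  1.2  1. ]
rotvec [ 0.002 -0.001  0.003]
```

```bash

python3 -m creep '[{"dp":[0,0,-8],"angular":[0,0,0],"fingers":22},{"dp":[0,0,-24],"angular":[0,0,0],"fingers":22},{"dp":[0,0,-40],"angular":[0,0,0],"fingers":22},{"dp":[0,0,-56],"angular":[0,0,0],"fingers":22},{"dp":[0,0,-70],"angular":[0,0,0],"fingers":22}]' 40
for i in 1 2 3 4; do python3 -m creep '[{"dp":[0,0,0],"angular":[0,0,0],"fingers":22},{"dp":[0,0,0],"angular":[0,0,0],"fingers":22}]' 40; done
python3 - <<'E'
from h import *
F=[]
for i in range(6): optics.grab_frame("scene"); F.append(r.sense()["contact_force"])
print(np.mean(F,0),np.std(F,0)); cv2.imwrite("pics/w6.png",optics.grab_frame("wrist")); cv2.imwrite("pics/s6.png",optics.grab_frame("scene"))
E
```

```text
clock: 10.3
eef_pos: [563.6, 95.2, 127.8]
tcp_rot: [-3.142, -0.0, 1.359]
contact_force: [0.3, -0.4, -3.5]
opening: 0.362
clock: 10.47
eef_pos: [564.1, 95.3, 127.2]
tcp_rot: [3.14, -0.001, 1.359]
contact_force: [-0.4, -0.0, -4.3]
opening: 0.358
clock: 10.63
eef_pos: [563.0, 95.1, 125.5]
tcp_rot: [-3.14, 0.001, 1.359]
contact_force: [0.1, -0.2, -3.9]
opening: 0.36
clock: 10.8
eef_pos: [563.3, 95.1, 125.7]
tcp_rot: [-3.14, 0.0, 1.359]
contact_force: [0.4, -0.4, -4.5]
opening: 0.36
clock: 10.97
eef_pos: [563.7, 95.2, 126.1]
tcp_rot: [-3.141, 0.0, 1.359]
contact_force: [0.3, 0.2, -3.5]
opening: 0.358
[ 0.03376163  0.0672839  -3.58484353] [0.55382687 0.64347289 0.36863233]
```

View pics/w6.png

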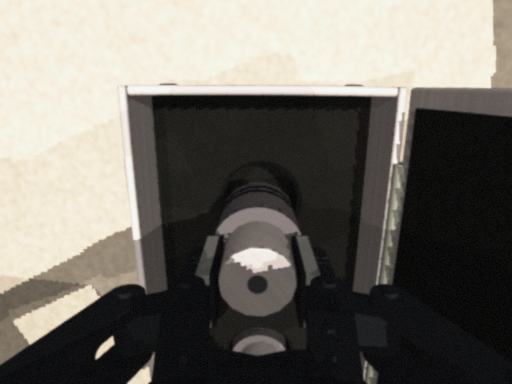

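View pics/s6.png

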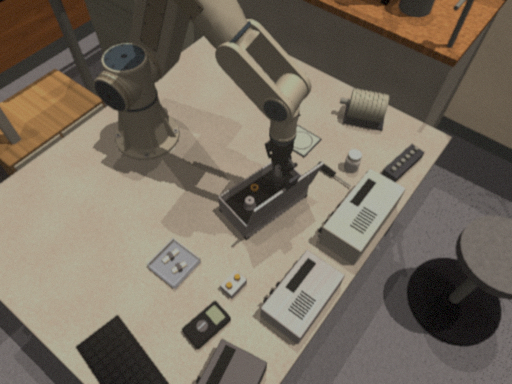

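The wrist view shows the piston at (258,265), clear of its pocket. The feel is about 3.6–4 N, so roughly 0.38 kg and likely the heavy one. I'm setting it back, then weighing the other.

```bash

python3 -m creep '[{"dp":[0,1,12],"angular":[0,0,0],"fingers":22},{"dp":[0,1,24],"angular":[0,0,0],"fingers":22},{"dp":[0,1,34],"angular":[0,0,0],"fingers":22},{"dp":[0,1,42],"angular":[0,0,0],"fingers":22},{"dp":[0,1,50],"angular":[0,0,0],"fingers":22}]' 40
python3 -m creep '[{"dp":[0,0,5],"angular":[0,0,0],"fingers":22},{"dp":[0,0,10],"angular":[0,0,0],"fingers":22},{"dp":[0,0,15],"angular":[0,0,0],"fingers":22},{"dp":[0,0,18],"angular":[0,0,0],"fingers":22},{"dp":[0,0,18],"angular":[0,0,0],"fingers":22}]' 40
python3 d.py 565 95.4 57.9
```

```text
clock: 11.78
eef_pos: [564.2, 94.9, 74.9]
tcp_rot: [-3.14, 0.001, 1.359]
contact_force: [-0.6, -0.4, -4.3]
opening: 0.355
clock: 12.2
eef_pos: [565.0, 95.0, 58.3]
tcp_rot: [3.141, -0.0, 1.359]
contact_force: [0.4, -1.1, -4.3]
opening: 0.358
12.2 [565.   95.   58.3] [ 3.141 -0.     1.359] dp [ 0.4 -0.1  0.4]
```

```bash

python3 -m creep '[{"dp":[0,0,0.7],"angular":[0,0,0],"fingers":22},{"dp":[0,0,1.2],"angular":[0,0,0],"fingers":22},{"dp":[0,0,1.2],"angular":[0,0,0],"fingers":22}]' 40
python3 -m creep '[{"dp":[0,0,0],"angular":[0,0,0],"fingers":65},{"dp":[0,0,0],"angular":[0,0,0],"fingers":65},{"dp":[0,0,0],"angular":[0,0,0],"fingers":65},{"dp":[0,0,0],"angular":[0,0,0],"fingers":65},{"dp":[0,0,0],"angular":[0,0,0],"fingers":65}]'
python3 -m creep '[{"dp":[0,0,-30],"angular":[0,0,0],"fingers":65},{"dp":[0,0,-70],"angular":[0,0,0],"fingers":65},{"dp":[0,0,-110],"angular":[0,0,0],"fingers":65},{"dp":[0,0,-123],"angular":[0,0,0],"fingers":65},{"dp":[0,0,-123],"angular":[0,0,0],"fingers":65}]'
python3 -m creep '[{"dp":[0,0,0],"angular":[0,0,0],"fingers":65},{"dp":[0,0,0],"angular":[0,0,0],"fingers":65}]'
cat > look.py <<'E'
from h import *
import sys
s=r.sense(); im=optics.grab_frame("wrist"); cv2.imwrite(f"pics/{sys.argv[1]}.png",im)
g=cv2.GaussianBlur(cv2.cvtColor(im,cv2.COLOR_BGR2GRAY),(5,5),0)
for th in(140,165):
  for c in cv2.findContours((g>th).astype(np.uint8),cv2.RETR_EXTERNAL,cv2.CHAIN_APPROX_NONE)[0]:
    (x,y),rr=cv2.minEnclosingCircle(c)
    if 8<rr<30: print((round(x,1),round(y,1)),round(rr,1),plane("wrist",[(x,y)],83,s).round(1))
E
python3 look.py w7; python3 d.py 538.5 -31 181
```

```text
clock: 12.45
eef_pos: [565.2, 95.1, 58.0]
tcp_rot: [3.141, -0.0, 1.359]
contact_force: [0.1, -0.8, 2.6]
opening: 0.358
clock: 12.87
eef_pos: [564.9, 95.0, 57.3]
tcp_rot: [3.141, -0.0, 1.359]
contact_force: [-0.5, 0.3, -0.2]
opening: 0.764
clock: 13.28
eef_pos: [567.4, 95.4, 184.7]
tcp_rot: [3.135, -0.003, 1.359]
contact_force: [0.6, 0.1, 0.2]
opening: 0.758
clock: 13.45
eef_pos: [564.0, 94.9, 179.2]
tcp_rot: [-3.14, 0.001, 1.359]
contact_force: [-0.7, -0.3, -0.7]
opening: 0.762
(104.5, 374.9) 20.2 [[392.7 -45.   83. ]]
(258.5, 336.0) 18.0 [[538.7 -29.8  83. ]]
(259.7, 191.0) 21.7 [[566.4  95.6  83. ]]
(104.0, 374.3) 20.0 [[392.5 -44.3  83. ]]
(258.5, 335.5) 17.7 [[538.8 -29.3  83. ]]
(259.8, 191.9) 21.0 [[566.4  94.9  83. ]]
13.5 [563.8  94.8 178.8] [-3.139e+00  1.000e-03  1.359e+00] dp [-128.3    1.8   -2.1]
```

View pics/w7.png

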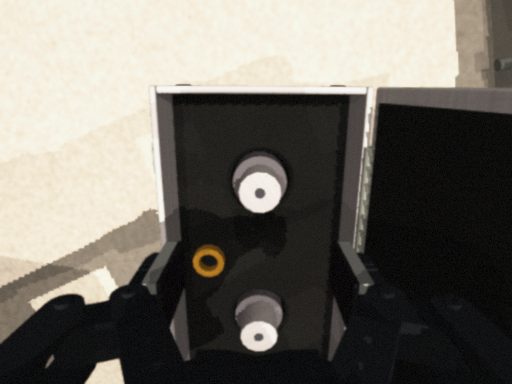

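The picture matches the one before: the left piston stands seated at (260,192) as it started. Now I'm moving over the right one.

```bash

python3 -m creep '[{"dp":[-40,1,0],"angular":[0,0,0],"fingers":65},{"dp":[-80,2,0],"angular":[0,0,0],"fingers":65},{"dp":[-115,2,0],"angular":[0,0,0],"fingers":65},{"dp":[-128,2,0],"angular":[0,0,0],"fingers":65},{"dp":[-128,2,0],"angular":[0,0,0],"fingers":65}]'
python3 -m creep '[{"dp":[0,0,0],"angular":[0,0,0],"fingers":65},{"dp":[0,0,0],"angular":[0,0,0],"fingers":65},{"dp":[0,0,0],"angular":[0,0,0],"fingers":65},{"dp":[0,0,0],"angular":[0,0,0],"fingers":65}]'
python3 look.py w8; python3 d.py 538.8 -31 57 1.356
```

```text
clock: 13.92
eef_pos: [538.3, -33.0, 178.8]
tcp_rot: [-3.139, 0.001, 1.356]
contact_force: [0.0, 1.5, -0.6]
opening: 0.761
clock: 14.25
eef_pos: [540.0, -29.4, 180.0]
tcp_rot: [-3.141, -0.0, 1.36]
contact_force: [-0.4, 0.0, 0.2]
opening: 0.763
(406.5, 371.4) 15.6 [[ 637.1 -223.4   83. ]]
(104.5, 374.9) 20.2 [[ 368.6 -170.    83. ]]
(255.0, 193.4) 21.3 [[538.8 -30.   83. ]]
(359.0, 133.0) 12.0 [[619.6  -1.9  83. ]]
(197.6, 112.5) 17.8 [[512.4  35.3  83. ]]
(255.8, 13.0) 29.8 [[564.9  88.6  83. ]]
(104.0, 374.3) 20.0 [[ 368.4 -169.3   83. ]]
(406.2, 371.4) 14.9 [[ 636.9 -223.3   83. ]]
(255.0, 194.0) 21.1 [[538.7 -30.4  83. ]]
(197.7, 112.3) 17.1 [[512.6  35.4  83. ]]
(255.9, 3.5) 26.1 [[566.1  94.1  83. ]]
14.3 [540.  -29.5 180.1] [-3.141 -0.     1.36 ] dp [ -1.7  -0.9 123.1]
rotvec [-0.    -0.     0.004]
```

View pics/w8.png

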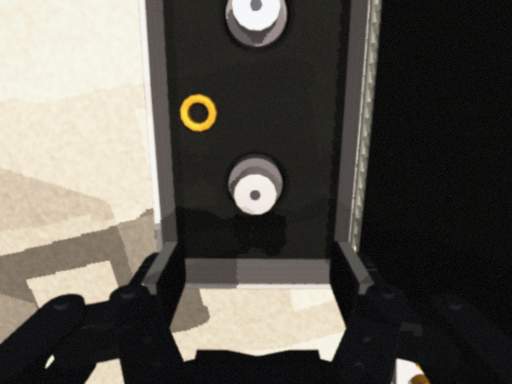

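Right neck top at px (255,194), at (538.7,-30.3) in the world. Descending.

```bash

python3 -m creep '[{"dp":[-1,-1,40],"angular":[0,0,0],"fingers":65},{"dp":[-1,-1,70],"angular":[0,0,0],"fingers":65},{"dp":[-1,-1,95],"angular":[0,0,0],"fingers":65},{"dp":[-1,-1,112],"angular":[0,0,0],"fingers":65},{"dp":[-1,-1,122.5],"angular":[0,0,0],"fingers":65}]'
python3 -m creep '[{"dp":[0,0,0],"angular":[0,0,0],"fingers":65},{"dp":[0,0,0],"angular":[0,0,0],"fingers":65}]'
for i in 1 2; do python3 -m creep '[{"dp":[0,0,0],"angular":[0,0,0],"fingers":22},{"dp":[0,0,0],"angular":[0,0,0],"fingers":22},{"dp":[0,0,0],"angular":[0,0,0],"fingers":22},{"dp":[0,0,0],"angular":[0,0,0],"fingers":22},{"dp":[0,0,0],"angular":[0,0,0],"fingers":22}]' 40; done
python3 -m creep '[{"dp":[0,0,-8],"angular":[0,0,0],"fingers":22},{"dp":[0,0,-24],"angular":[0,0,0],"fingers":22},{"dp":[0,0,-40],"angular":[0,0,0],"fingers":22},{"dp":[0,0,-56],"angular":[0,0,0],"fingers":22},{"dp":[0,0,-70],"angular":[0,0,0],"fingers":22}]' 40
for i in 1 2 3 ; do python3 -m creep '[{"dp":[0,0,0],"angular":[0,0,0],"fingers":22},{"dp":[0,0,0],"angular":[0,0,0],"fingers":22}]' 40; done
python3 - <<'E'
from h import *
F=[]
for i in range(6): optics.grab_frame("scene"); F.append(r.sense()["contact_force"])
print(np.mean(F,0),np.std(F,0)); cv2.imwrite("pics/w9.png",optics.grab_frame("wrist"))
E
```

```text
clock: 14.72
eef_pos: [537.5, -30.6, 55.7]
tcp_rot: [-3.139, 0.0, 1.36]
contact_force: [-0.3, 0.0, -0.2]
opening: 0.761
clock: 14.88
eef_pos: [538.8, -31.0, 57.9]
tcp_rot: [-3.141, 0.0, 1.359]
contact_force: [1.1, -0.0, -0.3]
opening: 0.76
clock: 15.3
eef_pos: [539.3, -31.3, 59.0]
tcp_rot: [3.14, -0.0, 1.359]
contact_force: [-0.8, 0.9, 5.9]
opening: 0.362
clock: 15.72
eef_pos: [539.3, -31.4, 59.1]
tcp_rot: [3.14, -0.0, 1.359]
contact_force: [-1.3, 0.5, 5.6]
opening: 0.364
clock: 16.13
eef_pos: [538.8, -31.4, 129.6]
tcp_rot: [3.141, -0.0, 1.359]
contact_force: [1.0, -0.5, -2.5]
opening: 0.357
clock: 16.3
eef_pos: [539.2, -31.4, 128.8]
tcp_rot: [3.139, -0.0, 1.359]
contact_force: [0.3, -0.3, -3.4]
opening: 0.361
clock: 16.47
eef_pos: [537.9, -31.3, 126.9]
tcp_rot: [-3.14, 0.0, 1.359]
contact_force: [-0.1, 0.2, -2.4]
opening: 0.356
clock: 16.63
eef_pos: [538.2, -31.3, 127.0]
tcp_rot: [-3.14, 0.0, 1.359]
contact_force: [0.1, -0.5, -1.4]
opening: 0.36
[-0.15633472  0.17533217 -1.68664927] [0.44029515 0.1893776  0.57031552]
```

View pics/w9.png

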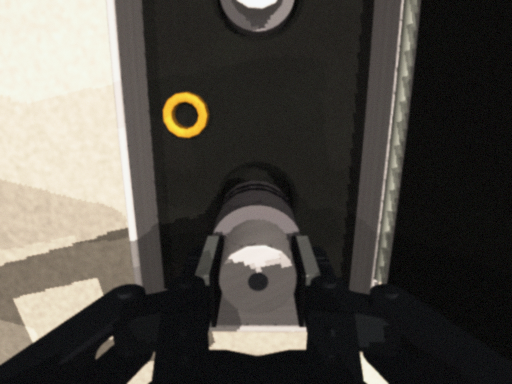

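The right one hangs clear at (258,270) and reads about 1.7 N against 3.6–4.3 N, so right is lighter and left is heavier. I'm setting the right one back.

```bash
python3 d.py 539.3 -31.3 59.1
python3 -m creep '[{"dp":[0,1,12],"angular":[0,0,0],"fingers":22},{"dp":[0,1,24],"angular":[0,0,0],"fingers":22},{"dp":[0,1,34],"angular":[0,0,0],"fingers":22},{"dp":[0,1,42],"angular":[0,0,0],"fingers":22},{"dp":[0,1,50],"angular":[0,0,0],"fingers":22}]' 40
python3 -m creep '[{"dp":[0,0,5],"angular":[0,0,0],"fingers":22},{"dp":[0,0,10],"angular":[0,0,0],"fingers":22},{"dp":[0,0,15],"angular":[0,0,0],"fingers":22},{"dp":[0,0,18],"angular":[0,0,0],"fingers":22},{"dp":[0,0,18],"angular":[0,0,0],"fingers":22}]' 40
python3 d.py 539.3 -31.3 59.1
```

```text
16.9833 [538.6 -31.3 127.7] [-3.141 -0.     1.359] dp [ 0.2  0.7 68.6]
clock: 17.4
eef_pos: [539.3, -31.5, 76.6]
tcp_rot: [-3.141, 0.0, 1.359]
contact_force: [0.0, 0.5, -2.1]
opening: 0.359
clock: 17.82
eef_pos: [539.6, -31.5, 59.5]
tcp_rot: [-3.141, 0.0, 1.359]
contact_force: [0.5, 0.1, -1.5]
opening: 0.363
17.8167 [539.6 -31.5  59.5] [-3.141  0.     1.359] dp [ 0.1 -0.3  0.4]
```

```bash

python3 -m creep '[{"dp":[0,0,0.7],"angular":[0,0,0],"fingers":22},{"dp":[0,0,1.2],"angular":[0,0,0],"fingers":22},{"dp":[0,0,1.2],"angular":[0,0,0],"fingers":22}]' 40
python3 -m creep '[{"dp":[0,0,0],"angular":[0,0,0],"fingers":65},{"dp":[0,0,0],"angular":[0,0,0],"fingers":65},{"dp":[0,0,0],"angular":[0,0,0],"fingers":65},{"dp":[0,0,0],"angular":[0,0,0],"fingers":65},{"dp":[0,0,0],"angular":[0,0,0],"fingers":65}]'
python3 -m creep '[{"dp":[0,0,-30],"angular":[0,0,0],"fingers":65},{"dp":[0,0,-70],"angular":[0,0,0],"fingers":65},{"dp":[0,0,-110],"angular":[0,0,0],"fingers":65},{"dp":[0,0,-123],"angular":[0,0,0],"fingers":65},{"dp":[0,0,-123],"angular":[0,0,0],"fingers":65}]'
python3 -m creep '[{"dp":[0,0,0],"angular":[0,0,0],"fingers":65},{"dp":[0,0,0],"angular":[0,0,0],"fingers":65},{"dp":[0,0,0],"angular":[0,0,0],"fingers":65}]'
python3 look.py w10; python3 d.py 565 95.2 181
```

```text
clock: 18.07
eef_pos: [539.9, -31.5, 59.1]
tcp_rot: [3.141, -0.0, 1.359]
contact_force: [-1.2, 0.6, 1.6]
opening: 0.359
clock: 18.48
eef_pos: [539.7, -31.6, 58.6]
tcp_rot: [3.142, 0.0, 1.359]
contact_force: [-0.1, 0.1, -1.2]
opening: 0.76
clock: 18.9
eef_pos: [542.2, -31.7, 185.8]
tcp_rot: [3.134, -0.001, 1.359]
contact_force: [0.0, -1.0, -1.0]
opening: 0.761
clock: 19.15
eef_pos: [538.5, -31.5, 180.0]
tcp_rot: [-3.139, 0.0, 1.359]
contact_force: [0.0, 0.3, 0.1]
opening: 0.761
(406.7, 371.5) 14.4 [[ 635.2 -225.4   83. ]]
(104.5, 374.9) 20.2 [[ 366.4 -172.2   83. ]]
(257.5, 190.5) 21.6 [[539.4 -30.2  83. ]]
(361.0, 127.5) 14.5 [[ 6.197e+02 -5.000e-01  8.300e+01]]
(199.0, 109.3) 17.8 [[512.3  35.2  83. ]]
(366.5, 59.0) 11.0 [[629.5  43.9  83. ]]
(257.4, 9.9) 29.5 [[564.7  88.1  83. ]]
(406.4, 371.8) 13.9 [[ 634.9 -225.7   83. ]]
(104.5, 375.0) 20.2 [[ 366.4 -172.3   83. ]]
(257.5, 191.0) 20.9 [[539.3 -30.6  83. ]]
(199.3, 109.1) 17.2 [[512.6  35.3  83. ]]
(257.5, 1.0) 26.5 [[565.9  93.3  83. ]]
19.2 [538.6 -31.5 180. ] [-3.139  0.     1.359] dp [129.4  -0.9  -1. ]
```

View pics/w10.png

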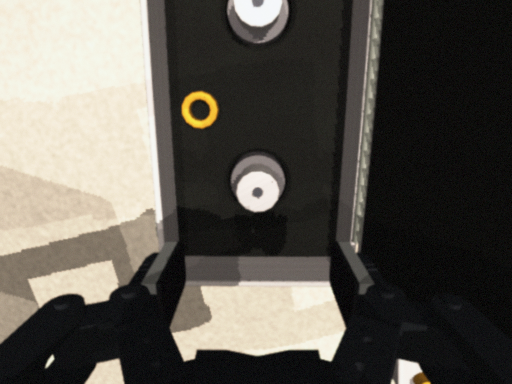

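The right piston is seated, showing the same top disc radius (21 px) and place as before. Now I'm fetching the heavier left one.

```bash

python3 -m creep '[{"dp":[40,-0.3,0],"angular":[0,0,0],"fingers":65},{"dp":[80,-0.6,0],"angular":[0,0,0],"fingers":65},{"dp":[115,-1,0],"angular":[0,0,0],"fingers":65},{"dp":[129,-1,0],"angular":[0,0,0],"fingers":65},{"dp":[129,-1,0],"angular":[0,0,0],"fingers":65}]'
python3 -m creep '[{"dp":[0,0,0],"angular":[0,0,0],"fingers":65},{"dp":[0,0,0],"angular":[0,0,0],"fingers":65},{"dp":[0,0,0],"angular":[0,0,0],"fingers":65},{"dp":[0,0,0],"angular":[0,0,0],"fingers":65}]'
python3 look.py w11; python3 d.py 565.3 95.2 58 1.356
```

```text
clock: 19.62
eef_pos: [565.8, 97.5, 180.4]
tcp_rot: [-3.14, -0.0, 1.362]
contact_force: [0.6, -0.8, -0.3]
opening: 0.761
clock: 19.95
eef_pos: [565.5, 93.5, 181.5]
tcp_rot: [-3.141, 0.0, 1.357]
contact_force: [0.3, 0.1, -0.5]
opening: 0.762
(104.5, 374.9) 20.2 [[392.5 -48.   83. ]]
(257.4, 333.0) 17.9 [[539.5 -29.7  83. ]]
(257.2, 189.0) 21.4 [[566.5  95.5  83. ]]
(104.0, 374.3) 20.0 [[392.3 -47.2  83. ]]
(257.5, 333.0) 17.6 [[539.6 -29.7  83. ]]
(257.3, 190.0) 20.9 [[566.4  94.7  83. ]]
20.0 [565.6  93.7 181.6] [-3.141  0.     1.357] dp [  1.4  -0.6 123.6]
rotvec [-0.     0.     0.001]
```

```bash

python3 -m creep '[{"dp":[1,0,40],"angular":[0,0,0],"fingers":65},{"dp":[1,0,70],"angular":[0,0,0],"fingers":65},{"dp":[1,0,95],"angular":[0,0,0],"fingers":65},{"dp":[1,0,112],"angular":[0,0,0],"fingers":65},{"dp":[1,0,123.5],"angular":[0,0,0],"fingers":65}]'
python3 -m creep '[{"dp":[0,0,0],"angular":[0,0,0],"fingers":65},{"dp":[0,0,0],"angular":[0,0,0],"fingers":65}]'
for i in 1 2; do python3 -m creep '[{"dp":[0,0,0],"angular":[0,0,0],"fingers":22},{"dp":[0,0,0],"angular":[0,0,0],"fingers":22},{"dp":[0,0,0],"angular":[0,0,0],"fingers":22},{"dp":[0,0,0],"angular":[0,0,0],"fingers":22},{"dp":[0,0,0],"angular":[0,0,0],"fingers":22}]' 50; done
python3 -m creep '[{"dp":[0,0,-8],"angular":[0,0,0],"fingers":22},{"dp":[0,0,-24],"angular":[0,0,0],"fingers":22},{"dp":[0,0,-40],"angular":[0,0,0],"fingers":22},{"dp":[0,0,-56],"angular":[0,0,0],"fingers":22},{"dp":[0,0,-70],"angular":[0,0,0],"fingers":22}]'
python3 -m creep '[{"dp":[0,0,0],"angular":[0,0,0],"fingers":22},{"dp":[0,0,0],"angular":[0,0,0],"fingers":22},{"dp":[0,0,0],"angular":[0,0,0],"fingers":22},{"dp":[0,0,0],"angular":[0,0,0],"fingers":22},{"dp":[0,0,0],"angular":[0,0,0],"fingers":22}]'
python3 -m creep '[{"dp":[0,0,-20],"angular":[0,0,0],"fingers":22},{"dp":[0,0,-40],"angular":[0,0,0],"fingers":22},{"dp":[0,0,-50],"angular":[0,0,0],"fingers":22},{"dp":[0,0,-50],"angular":[0,0,0],"fingers":22},{"dp":[0,0,-50],"angular":[0,0,0],"fingers":22}]'
python3 look.py w12; python3 d.py 490 350.5 150
```

```text
clock: 20.42
eef_pos: [564.9, 95.0, 56.2]
tcp_rot: [-3.139, 0.001, 1.358]
contact_force: [-0.9, -0.9, -0.3]
opening: 0.759
clock: 20.58
eef_pos: [566.0, 95.4, 58.2]
tcp_rot: [-3.141, 0.0, 1.358]
contact_force: [-0.1, -0.6, 0.1]
opening: 0.762
clock: 21.0
eef_pos: [566.7, 95.9, 59.5]
tcp_rot: [3.14, -0.001, 1.359]
contact_force: [-1.2, 0.1, 6.9]
opening: 0.359
clock: 21.42
eef_pos: [566.7, 96.0, 59.5]
tcp_rot: [3.14, -0.001, 1.359]
contact_force: [-0.6, 0.7, 5.6]
opening: 0.354
clock: 21.83
eef_pos: [565.9, 95.8, 129.6]
tcp_rot: [3.141, -0.0, 1.359]
contact_force: [-0.3, 0.3, -3.7]
opening: 0.358
clock: 22.25
eef_pos: [565.3, 95.6, 127.1]
tcp_rot: [-3.14, 0.001, 1.359]
contact_force: [-0.3, -0.8, -4.1]
opening: 0.357
clock: 22.67
eef_pos: [566.1, 95.8, 177.9]
tcp_rot: [3.141, -0.0, 1.359]
contact_force: [-0.5, -0.2, -4.5]
opening: 0.352
(141.0, 368.5) 19.5 [[431.8 -41.5  83. ]]
(257.0, 338.0) 18.1 [[539.5 -29.5  83. ]]
(260.0, 261.0) 28.3 [[557.2  41.4  83. ]]
(141.0, 369.5) 18.1 [[431.4 -42.6  83. ]]
(257.3, 338.0) 17.7 [[539.8 -29.5  83. ]]
(260.0, 261.0) 27.3 [[557.2  41.4  83. ]]
(159.5, 241.0) 14.1 [[485.6  74.1  83. ]]
22.7167 [565.5  95.7 177.2] [-3.141  0.     1.359] dp [ 233.2 -127.4   27.2]
```

View pics/w12.png

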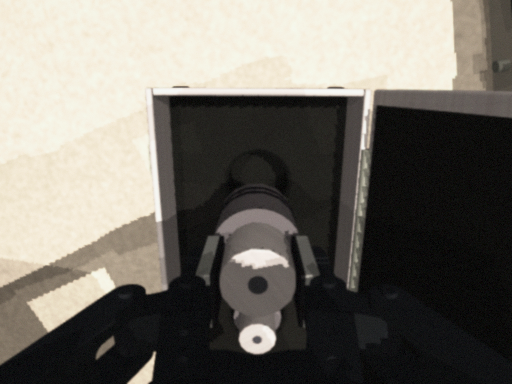

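Heavier piston is out and reads 4.1–4.5 N. The other stays seated at (257,338). I'm carrying it to the tile.

```bash

python3 -m creep '[{"dp":[15,-8,0],"angular":[0,0,0],"fingers":22},{"dp":[38,-21,0],"angular":[0,0,0],"fingers":22},{"dp":[63,-35,0],"angular":[0,0,0],"fingers":22},{"dp":[90,-49,0],"angular":[0,0,0],"fingers":22},{"dp":[117,-64,0],"angular":[0,0,0],"fingers":22}]'
python3 -m creep '[{"dp":[27,-14,4],"angular":[0,0,0],"fingers":22},{"dp":[54,-29,12],"angular":[0,0,0],"fingers":22},{"dp":[80,-44,22],"angular":[0,0,0],"fingers":22},{"dp":[100,-55,32],"angular":[0,0,0],"fingers":22},{"dp":[116,-63,37],"angular":[0,0,0],"fingers":22}]'
for i in 1 2; do python3 -m creep '[{"dp":[0,0,0],"angular":[0,0,0],"fingers":22},{"dp":[0,0,0],"angular":[0,0,0],"fingers":22},{"dp":[0,0,0],"angular":[0,0,0],"fingers":22},{"dp":[0,0,0],"angular":[0,0,0],"fingers":22},{"dp":[0,0,0],"angular":[0,0,0],"fingers":22}]' 50; done
python3 - <<'E'
from h import *
cv2.imwrite("pics/w13.png",optics.grab_frame("wrist"));im=optics.grab_frame("scene"); cv2.imwrite("pics/s13.png",im)
cv2.imwrite("pics/s13z.png",cv2.resize(im[60:250,200:390],None,fx=3.1,fy=3.1,interpolation=cv2.INTER_CUBIC))
cv2.imwrite("pics/t13.png",optics.grab_frame("top"))
E
python3 d.py 490 350.5 140
```

```text
clock: 23.13
eef_pos: [526.9, 224.3, 176.6]
tcp_rot: [-3.14, 0.001, 1.358]
contact_force: [0.8, 0.1, -3.4]
opening: 0.356
clock: 23.55
eef_pos: [488.7, 351.3, 138.3]
tcp_rot: [-3.139, 0.002, 1.36]
contact_force: [0.2, 0.9, -4.1]
opening: 0.358
clock: 23.97
eef_pos: [491.2, 349.5, 141.2]
tcp_rot: [3.141, 0.0, 1.358]
contact_force: [0.7, -0.8, -3.7]
opening: 0.358
clock: 24.38
eef_pos: [491.0, 350.2, 141.2]
tcp_rot: [3.141, -0.0, 1.359]
contact_force: [0.1, 0.1, -3.0]
opening: 0.357
24.5333 [490.9 350.3 141.1] [ 3.142 -0.     1.359] dp [ 0.  -0.9  1.1]
```

View pics/w13.png

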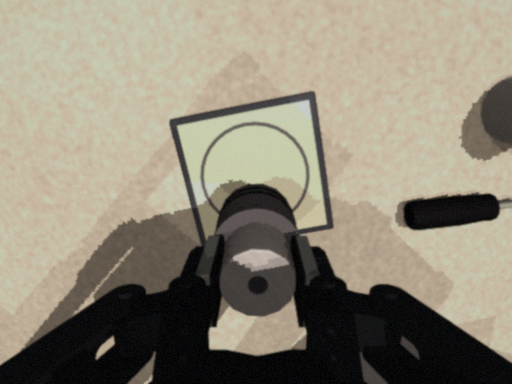

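View pics/s13z.png

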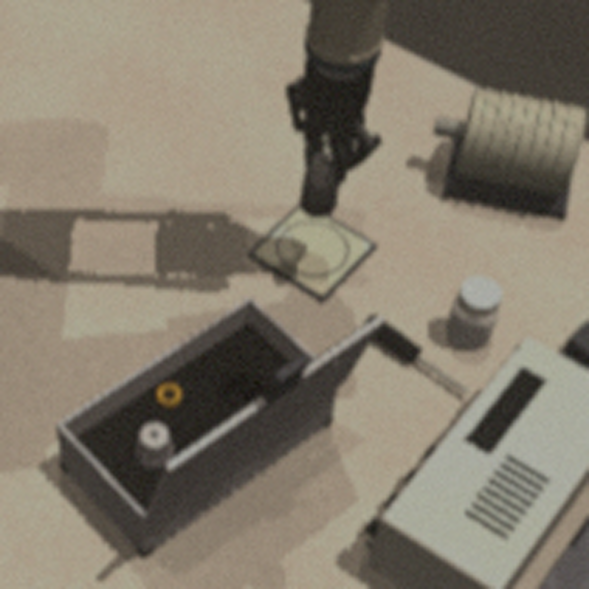

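View pics/t13.png

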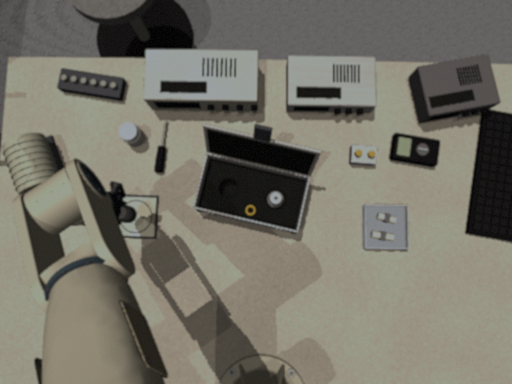

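The piston hangs upright over the tile. The lid is open, the lighter piston is in its pocket at top px (275,199), and the bystanders look unmoved. One quick numeric check before I hand in.

```bash
python3 - <<'E'
from h import *
print("ring",plane("wrist",[(256,175)],6).round(1))
es,ds=rays("scene",[np.array((155,434))/3.1+[200,60]-.34]); et,dt=rays("top",[(275.3,198.7)])
print(tri([(es,ds[0]),(et,dt[0])]))
s=r.sense(); print(s["clock"],s["eef_pos"],s["contact_force"],s["opening"],abs(s["qvel"]).max()); r.sign_off()
E
```

```text
ring [[491.3 353.9   6. ]]
(array([537.17882217, -31.53647169,  83.7541676 ]), [np.float64(0.6593944252358637), np.float64(0.6593944252357548)])
24.5333 [490.87318639 350.27500845 141.12643405] [ 0.19196485 -0.0922468  -3.17281048] 0.35561570969614265 0.0013847669702400196
the job is handed in; nothing more can be done
```

I handed the job in at 24.5 s. The lid is open on its stop, the lighter piston is back in the right pocket, and the heavier one is held over the middle of the tile. No verdict was given.

- **Lid:** I opened it by its tab and let go near the stop. It looked fully open in every picture after that. I did not measure its angle.
- **Weighing:** The left piston pulled about 3.6–4.5 N and the right one about 1.7 N on average. Single readings varied by about 1 N either way, but the two did not overlap once settled. I set the left piston back, lifted the right one and set it back, then lifted the left one again and carried it to the tile.
- **Lighter piston:** Its top measured 83.8 mm high from two views (83 mm expected). It was within about 3 mm of where it started.
- **Heavier piston:** The gripper tip was at (490.9, 350.3, 141), which puts the piston's centre about 127 mm above the bench. The tile centre measured (490, 350.5) from the fixed cameras and (491, 354) from the wrist camera. Those differ by 3–4 mm, well inside the 45 mm allowed. The last force reading was 3.2 N, a little low but within the scatter, and the joints were still.
- **Other objects:** The bystanders looked unmoved in the pictures. I did not measure them.

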